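# Change the filter and rebuild the solvent filter station

### The job

Change the filter on the solvent filter station: take the spent filter out of the seat and push it through the sprung flap into the waste bin, then set the fresh filter fully home in the seat, stand the tube upright over it on the seat's rim, and last put the lid on the tube, its plug inside the tube and its flange flat on the rim. Do the four steps in that order, and leave the amber bottle and the jar standing where they are.

Things in the scene. Friction and masses are not known exactly. Their poses are not given: they have to be found in the camera images.
- station: Fixed round steel filter station: foot 104 mm wide, column, and an 80 mm wide seat whose rim is 65 mm above the table. In the seat a round recess, 50 mm in diameter, 10 mm deep (floor 55 mm above the table). Short brass nozzle at its +x side, under the seat. Origin: centre of the foot's underside, on the seat's axis; z up.
- bin: Fixed square grey waste bin, 120 x 120 mm, 180 mm high, 5 mm walls. A steel flap fills the 110 x 110 mm mouth, 6 to 10 mm below the upper edge, hinged along the +x side. Origin: centre of the underside; z up; x, y along the sides. Push a thing about 60 mm down, hub up, in the middle or 10 mm towards -x: let go, it slides off the steep flap into the bin.
- flap (a joint): Angle of the bin's flap, rad: 0 shut and level, grows as it is pushed down, at most 1.4. A light spring shuts it by itself: about 0.2 N pressed 50 mm from the hinge cracks it open, some 0.7 N keeps it 1 rad open.
- spent_filter: The spent filter, which starts in the seat of the station (standing on the recess floor): a steel disc, 46 mm in diameter and 16 mm thick, with a white upright round hub on top, 20 mm in diameter and 22 mm tall; 38 mm high in all, about 120 g. Origin: centre of the disc's underside; z up through the hub.
- fresh_filter: The fresh filter, the same shape as the spent one, standing hub up on the table: steel disc 46 mm in diameter, 16 mm thick, white hub 20 mm in diameter from 16 to 38 mm above the underside; about 120 g. Origin: centre of the disc's underside. In the seat its underside is 55 mm above the table and the disc stands 6 mm proud of the rim.
- tube: Plain aluminium tube, open at both ends, outside diameter 60 mm, inside 52 mm, 70 mm tall, standing upright on the table; about 150 g. Origin: centre of its lower end; z up the axis. In place it goes over the filter (hub and disc inside it) and its lower end stands on the seat's rim, 65 mm above the table.
- lid: White plastic lid, standing plug down on the table: plug 46 mm in diameter, 8 mm deep; flange 66 mm in diameter, 6 mm thick (8 to 14 mm above the underside); black round knob 20 mm in diameter, 22 mm tall (14 to 36 mm). About 80 g. Origin: centre of the plug's underside; z up. On the tube the flange rests on the rim, its origin 62 mm above the tube's origin.
- amber_bottle: Bystander: small loose amber bottle with a white cap, 36 mm in diameter, 62 mm tall. Origin: centre of its underside. Leave it alone.
- jar: Bystander: small loose clear jar with a brass lid, 44 mm in diameter, 46 mm tall. Origin: centre of its underside. Leave it alone.
Things that resemble listed ones, but are neither listed nor needed, are in the scene too. What is shaped like the lid but turquoise is not meant.

How it is judged (in metres and radians):
On the way, in this order (a step that is already met when the one before it is completed fails the run):
1. the spent filter lies in the bin and the flap is shut (z of spent_filter in the frame of bin below 0.08 m and x of spent_filter in the frame of bin between -0.06 and 0.06 m and y of spent_filter in the frame of bin between -0.06 and 0.06 m and value of joint flap below 0.1 rad and linear speed of spent_filter below 0.02 m/s), for 0.2 s.
2. the fresh filter sits home in the seat (horizontal distance between fresh_filter and station below 0.006 m and z of fresh_filter in the frame of station between 0.051 and 0.059 m and angle between fresh_filter's own z axis and vertical below 0.1 rad and linear speed of fresh_filter below 0.02 m/s), for 0.2 s.
3. the tube stands over it on the seat's rim (all of step 2 and horizontal distance between tube and station below 0.009 m and z of tube in the frame of station between 0.061 and 0.069 m and angle between tube's own z axis and vertical below 0.1 rad and linear speed of tube below 0.02 m/s), for 0.2 s.
4. the lid sits on the tube (all of step 3 and horizontal distance between lid and tube below 0.009 m and z of lid in the frame of tube between 0.058 and 0.066 m and angle between lid's own z axis and vertical below 0.1 rad and linear speed of lid below 0.02 m/s), for 0.2 s.
At the end, for the whole second after the job is handed in: Spent filter in the bin, flap shut (under 0.1 rad); fresh filter in the seat (6 mm off axis, 4 mm off full depth at most), tube on the seat rim and lid on the tube (9 mm, 4 mm each), all upright within 0.1 rad and at rest (all of step 1 and all of step 4); the robot touches nothing.
It fails at once if the amber bottle shifted by more than 30 mm or tipped (distance of amber_bottle from where it was at the start of the episode above 0.03 m or angle between amber_bottle's own z axis and vertical above 0.4 rad).
It fails at once if the jar shifted by more than 30 mm or tipped (distance of jar from where it was at the start of the episode above 0.03 m or angle between jar's own z axis and vertical above 0.4 rad).
It also fails if it takes over 136 s, if anything falls off the work surface, if the arm or the gripper's body presses on something with over 40 N, if the wrist force passes 120 N, or if a joint passes its speed limit or range.

### The arm

A 6-joint arm with a two-finger parallel gripper is mounted at the origin on the work surface. World frame = base frame: x ahead of the robot, y to its left, z up, the work surface at z = 0. Lengths are in mm, angles in rad, forces in N, time in s.
With the tool pointing down it reaches from about 300 to 775 mm from the base axis. Payload 14.6 kg.
Tool frame: the origin (TCP) lies between the finger pads; the fingertips stand manip.tip_reach ahead of it and the grasp point (between the pads) lies 5 mm behind it (manip.tip_reach is the distance from the TCP to the fingertips, in mm); z points along the fingers, y is the line along which they close (so a half turn about z gives the same grasp; the last joint's range is limited). The gripper opens to 94 mm and grips with 3 to 60 N. Pads are 16 mm wide; open, the fingers measure 119 mm over their backs; the gripper's body (75 mm by 177 mm) begins 78 mm behind the grasp point.
Start: joints at [-1.375, 0.3, 1.521, -0, 1.321, -0.067], TCP at [142.875, -531.108, 192.446] pointing down, gripper open.
Joint ranges: [-3.03, 3.03], [-0.79, 2.21], [0.23, 2.52], [-1.04, 4.18], [0, 3.07], [-2.55, 2.55]. Speed limits (rad/s): [2.22, 2.22, 2.57, 3.14, 3.14, 3.14].

### API

Orientations are given as [roll, pitch, yaw] about the fixed x, y, z axes, in that order (R = Rz(yaw) Ry(pitch) Rx(roll)).
In Python, from cell import manip gives the robot as it stands. The module is installed in compiled form; this text tells all that it offers.
- The arm moves only by the shell command python3 -m creep 'ROWS' [FORCE]. ROWS is JSON, a list of rows, each a list of 3 entries, a list of its own where there are three numbers: the opening, from -1 (shut) to 1 (fully open), then the shift along the tool's x, y, z in cm, then the turn about the tool's z in units of 5 degrees (1.0 is 5 degrees). In form: [[grip, [tx, ty, tz], roll], ...]. A call has 1 to 12 rows; each row is the pose to reach, as a shift and turn from the pose commanded when the call began, along the tool's axes at that moment; what a row does not reach only later rows make up. A row lasts 1/10 s, in which the tool goes at most 50 mm and 8.59 degrees, less where a joint would pass 70% of its speed; a pose out of reach is approached as far as the arm can. A call with a gripper value outside its range is refused whole. The fingers move at their own pace and stop on an object; FORCE is the grip in N (left out, the last holds). Time passes only in rows, so rows that repeat a pose let the fingers close. It gives the time, the measured TCP pose, the force, the opening and the grip force at its end, in the units of the state.
- manip.read_state(): the state, without advancing time (a new reading comes with each control period).
- manip.camera(name): name is "side" or "top"; returns the picture (480x640x3 uint8, red, green, blue); there is no depth.
- manip.camera_params(name): a dict with "fovy" (degrees; the focal length in pixels is half the picture's height over the tangent of half this angle, whatever the lens; pixels are square), "cx", "cy" (the principal point, pixels), "origin" and "attitude" of the camera in the world. Camera axes: x right, y down, z forward; pixel columns grow to the right and rows downward; lengths in mm; the calibration is good to about 2 mm. A picture is of the moment at which its call begins. camera_params takes no time and is no camera call.
- manip.sign_off(): hands the job in; it is judged then, once.
The state is a dict: "clock": time; "joints": joint angles; "qd": joint speeds; "effort": joint torques, N m; "eef_pos": TCP position; "eef_rot": TCP orientation; "wrist_force": force on the tool from outside, world axes, zero at the start; "moment": the same for the moment, N m; "finger_gap": finger opening in mm; "finger_force": force on a finger pad.
Only numpy, scipy, OpenCV 4.12 (cv2) and the standard library are available. Lean on these libraries where they do the work, as an engineer would, in place of code of your own. Each camera call takes 0.05 s, during which the arm holds its last target. There are 200 camera calls.

## Working session

There is one attempt and no reset: what is moved stays moved. The work goes in short steps, Python scripts to look and compute and a shell command to move; the robot and the scene stay as the last step left them, time stands still between calls to the robot, and variables do not carry over. Pictures are saved under pics/ and viewed, at most 14 in all, crops included, and the job is handed in when it is done.

```bash
mkdir -p pics; python3 - <<'E'
from cell import manip
import cv2
for n in("top","side"):
    cv2.imwrite(f"pics/{n}0.png",manip.camera(n)[:,:,::-1]); print(n,manip.camera_params(n))
print(manip.read_state(), manip.tip_reach)
E
```

```text
top {'fovy': 44.26353734814974, 'cx': 318.13277102017355, 'cy': 244.8270783983737, 'origin': array([ 335.81454392,   18.3525547 , 1199.45070234]), 'attitude': array([-2.91966534e+00, -5.11624111e-04, -1.64075596e+00])}
side {'fovy': 49.6285962018514, 'cx': 315.2620698575522, 'cy': 238.33319280531924, 'origin': array([428.99360044, 691.37424482, 811.90731041]), 'attitude': array([-2.33760906,  0.01528257, -2.99182527])}
{'clock': 0.1, 'joints': array([-1.37457987e+00,  3.00380592e-01,  1.52150797e+00, -6.79045190e-06,
        1.32068363e+00, -6.66025644e-02]), 'qd': array([ 0.00015572, -0.0008154 , -0.000293  ,  0.00063149,  0.00012124,
        0.00112097]), 'effort': array([ 9.00542891e-04, -5.32645583e+01, -3.53282940e+01,  7.09587545e-02,
        2.34971254e-02, -6.06190315e-05]), 'eef_pos': array([ 142.83932146, -530.88010018,  191.96690562]), 'eef_rot': array([-3.14061484e+00, -5.86289922e-05,  2.62820681e-01]), 'wrist_force': array([-1.15712049, -0.42496636, -0.46318565]), 'moment': array([-0.0227008 ,  0.04434003, -0.0001086 ]), 'finger_force': 0.0, 'finger_gap': 94.44818449990115} 14.0
```

View pics/top0.png

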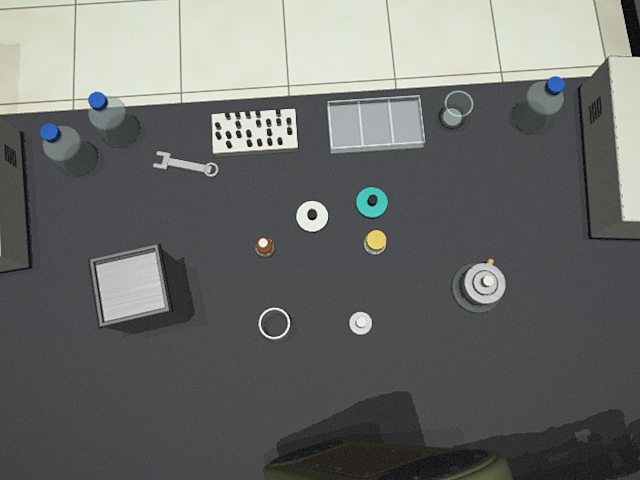

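View pics/side0.png

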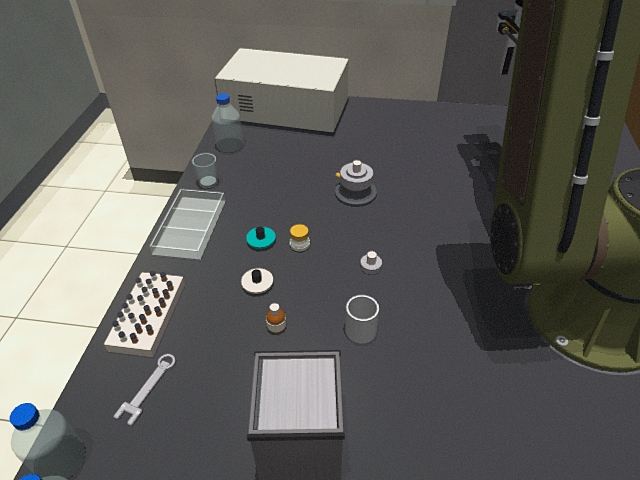

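The top picture shows the station with the spent filter at (485,283), the bin at (132,287), the tube at (274,323) and the fresh filter at (361,322). The white lid is at (312,215), its turquoise look-alike at (372,201), the amber bottle at (264,246) and the jar at (376,240). The side picture shows the same: station (356,178), fresh filter (371,262), tube (362,320), lid (257,281), bin (297,393).

Candidates: lid = white (312,215), not turquoise (372,201). Fresh filter = (361,322) on the table, spent = (487,281) in the seat. The tube (274,323) could be confused with the clear beaker (457,105). I'll check these in enlarged crops.

```bash
cat > h.py <<'E'
import numpy as np, cv2
from scipy.spatial.transform import Rotation as R
from cell import manip
def ray(n,px):
    p=manip.camera_params(n); f=240/np.tan(np.radians(p["fovy"]/2))
    d=R.from_euler("xyz",p["attitude"]).apply([(px[0]-p["cx"])/f,(px[1]-p["cy"])/f,1]); return np.array(p["origin"]),d
def at(n,px,z):
    o,d=ray(n,px); return (o+d*(z-o[2])/d[2])[:2]
def tri(a,b):
    (o1,d1),(o2,d2)=ray("top",a),ray("side",b)
    s=np.linalg.lstsq(np.c_[d1,-d2],o2-o1,rcond=None)[0]
    p,q=o1+d1*s[0],o2+d2*s[1]; return (p+q)/2,np.linalg.norm(p-q)
def tile(img,c,w,k):
    x0,y0=c[0]-w//2,c[1]-w//2
    t=cv2.resize(img[y0:y0+w,x0:x0+w],None,fx=k,fy=k,interpolation=cv2.INTER_CUBIC).copy()
    for v in range(0,w):
        if (x0+v)%10==0: cv2.line(t,(v*k+k//2,0),(v*k+k//2,6),(0,255,0),1); cv2.putText(t,str(x0+v),(v*k-8,16),0,.33,(0,255,0))
        if (y0+v)%10==0: cv2.line(t,(0,v*k+k//2),(6,v*k+k//2),(0,255,0),1); cv2.putText(t,str(y0+v),(8,v*k+6),0,.33,(0,255,0))
    return cv2.resize(t,(260,260)) if t.shape[0]!=260 else t
E
python3 - <<'E'
from h import *
t=cv2.imread("pics/top0.png"); s=cv2.imread("pics/side0.png")
T=lambda i,c,w=52:tile(i,c,w,260//w)
m=[[T(t,(482,285),65),T(t,(361,322)),T(t,(274,323))],[T(t,(312,215)),T(t,(132,287),86+44)[:260],T(t,(372,201))]]
cv2.imwrite("pics/c1.png",np.vstack([np.hstack(r) for r in m]))
m=[[T(s,(356,178),65),T(s,(371,262)),T(s,(362,320),65)],[T(s,(257,281)),T(s,(297,393),130),T(s,(261,237))]]
cv2.imwrite("pics/c2.png",np.vstack([np.hstack(r) for r in m]))
E
```

```text
(no output)
```

View pics/c1.png

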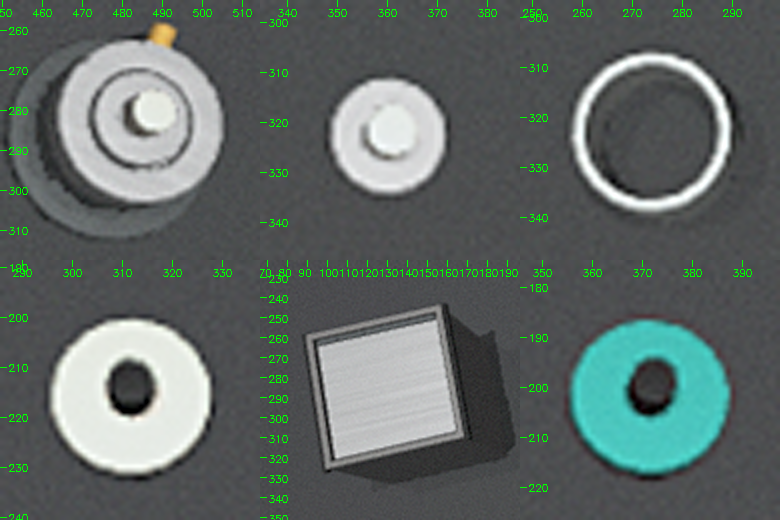

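View pics/c2.png

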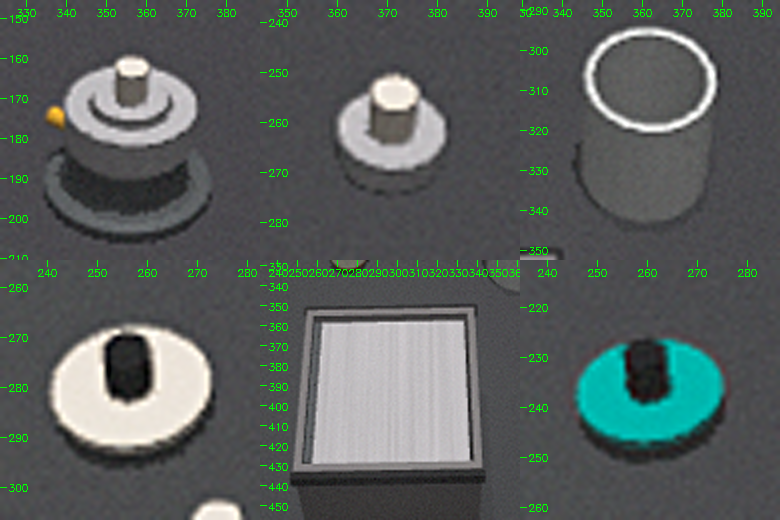

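```bash
python3 - <<'E'
from h import *
np.set_printoptions(precision=1,suppress=True)
for n,a,b,z in [("station",(484.5,282.6),(356.2,172.9),65),("spenthub",(488.1,280.4),(356.2,162),93),("fresh",(360.2,322.6),(371,261.5),16),("freshhub",(361.1,321.5),(371.3,253.9),38),("tube",(273.9,322.9),(362.2,307.2),70),("lid",(311.7,215.7),(256.6,279.8),14),("amber cap",(263.5,242),(274.5,308),62),("jar",(376,239),(299,231),46)]:
    print(n,at("top",a,z),at("side",b,z),*tri(a,b))
A=[(89.3,259.8),(158.3,244.3),(171.3,309.8),(100.3,326.8)];B=[(254,352.5),(338.5,350),(344.5,432.5),(247.5,433.5)]
a=np.array([at("top",p,180) for p in A]);b=np.array([at("side",p,180) for p in B])
print(a,a.mean(0));print(b,b.mean(0))
for q in (a,b):
    e=q-np.roll(q,-1,0); print(np.linalg.norm(e,axis=1),np.degrees(np.arctan2(e[:,1],e[:,0])))
E
```

```text
station [ 493.5 -317.3] [ 492.8 -308.6] [ 494.1 -319.7   56.9] 1.1232601589807716
spenthub [ 493.3 -316.4] [ 494.4 -313.5] [ 494.2 -317.3   90.2] 0.8981517135371232
fresh [437.5 -73.6] [437.3 -69.8] [437.6 -73.9  11.8] 0.47655248718867566
freshhub [437.6 -73.8] [438.1 -70.6] [438.  -74.1  34.4] 0.18295160485924492
tube [443.8  94.7] [444.2  97.7] [444.2  94.9  66.5] 0.19004529852275023
lid [665.6   8.1] [665.6  11.5] [666.8   8.    9.9] 0.0959031679115212
amber cap [605.1 107.2] [603.  115.1] [606.2 107.9  52.9] 2.0375197274157317
jar [ 599.3 -117.2] [ 597.4 -110.9] [ 599.8 -117.9   39.5] 1.854877018160091
[[566.4 405.5]
 [586.  284.1]
 [468.1 262.9]
 [447.4 384.9]] [517.  334.4]
[[588.2 288.9]
 [469.  267.9]
 [447.1 388.8]
 [568.3 407.5]] [518.1 338.3]
[123.  119.7 123.8 120.8] [  99.1   10.2  -80.4 -170.2]
[121.1 122.8 122.6 120.3] [  10.   -79.7 -171.2   99.5]
```

```bash
cat > go.py <<'E'
import sys; from h import *
def go(x,y,z,yaw):
    s=manip.read_state(); r=R.from_euler("xyz",s["eef_rot"])
    d=r.inv().apply(np.array([x,y,z])-s["eef_pos"])/10
    print("shift cm",np.round(d,2),"roll",round(-((np.degrees(yaw)-np.degrees(s["eef_rot"][2])+180)%360-180)/5,2))
go(*map(float,sys.argv[1:5]))
E
python3 go.py 493.4 -315 192 0; python3 go.py 493.4 -315 87 0
```

```text
shift cm [ 3.946e+01 -1.174e+01  1.000e-02] roll 3.01
shift cm [ 39.46 -11.73  10.51] roll 3.01
```

```bash
python3 -m creep '[[1,[39.46,-11.74,0],3],[1,[39.46,-11.74,0],3],[1,[39.46,-11.74,0],3],[1,[39.46,-11.74,0],3],[1,[39.46,-11.74,0],3],[1,[39.46,-11.74,0],3],[1,[39.46,-11.74,0],3],[1,[39.46,-11.74,0],3],[1,[39.46,-11.74,0],3],[1,[39.46,-11.74,0],3],[1,[39.46,-11.74,0],3],[1,[39.46,-11.74,0],3]]' 15; python3 go.py 493.4 -315 120 0;python3 go.py 493.4 -315 87 0
```

```text
clock: 1.3
eef_pos: [492.4, -316.2, 192.5]
eef_rot: [3.142, 0.0, -0.001]
wrist_force: [-0.8, -0.8, -0.1]
finger_gap: 94.0
finger_force: 0.0
shift cm [ 0.1  -0.12  7.25] roll -0.01
shift cm [ 0.1  -0.12 10.55] roll -0.01
```

```bash
python3 -m creep '[[0,[0.05,-0.05,4],0],[0,[0.05,-0.05,7],0],[0,[0.05,-0.05,9],0],[0,[0.05,-0.05,10],0],[0,[0.05,-0.05,10.5],0],[0,[0.05,-0.05,10.5],0],[0,[0.05,-0.05,10.5],0]]' 15; python3 - <<'E'
from h import *
T=lambda n,c:tile(manip.camera(n)[:,:,::-1],c,104,4)
a=np.hstack([cv2.resize(manip.camera(n)[c[1]-52:c[1]+52,c[0]-52:c[0]+52,::-1],(400,400),interpolation=2) for n,c in (("top",(485,283)),("side",(356,170)))])
cv2.imwrite("pics/p1.png",a)
E
```

```text
clock: 2.0
eef_pos: [494.2, -315.2, 88.6]
eef_rot: [3.141, -0.001, 0.001]
wrist_force: [-0.0, 0.0, 0.2]
finger_gap: 47.4
finger_force: 0.0
```

View pics/p1.png

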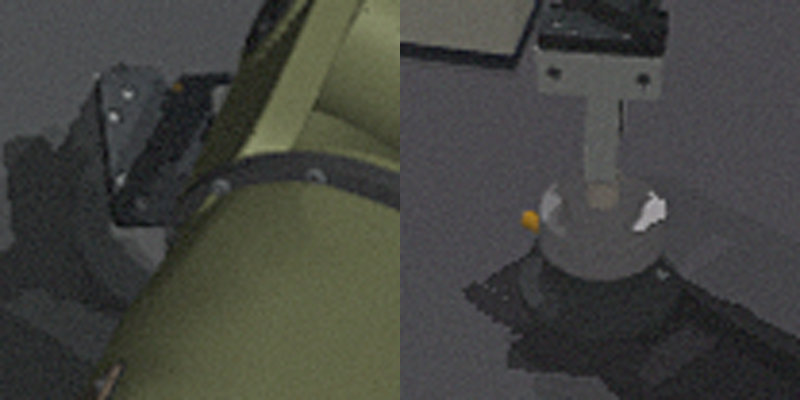

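The top view is blocked by the arm. In the side crop the near finger (603,150) lines up with the hub (601,192) above the seat. Closing the gripper.

```bash
python3 -m creep '[[-1,[0,0,0.1],0],[-1,[0,0,0.1],0],[-1,[0,0,0.1],0],[-1,[0,0,0.1],0],[-1,[0,0,0.1],0],[-1,[0,0,0.1],0],[-1,[0,0,0.1],0],[-1,[0,0,0.1],0]]' 20
```

```text
clock: 2.9
eef_pos: [493.9, -314.7, 86.4]
eef_rot: [-3.142, 0.0, 0.001]
wrist_force: [-0.1, 0.3, -1.5]
finger_gap: 0.3
finger_force: 0.0
```

```bash
python3 - <<'E'
from h import *
cv2.imwrite("pics/p2.png",cv2.resize(manip.camera("side")[90:240,270:470,::-1],(800,600),interpolation=2))
s=manip.read_state();print(s["finger_gap"],s["finger_force"],s["wrist_force"])
E
```

```text
0.2845267069999694 0.0 [ 0.64592595 -0.62621535 -0.68064974]
```

View pics/p2.png

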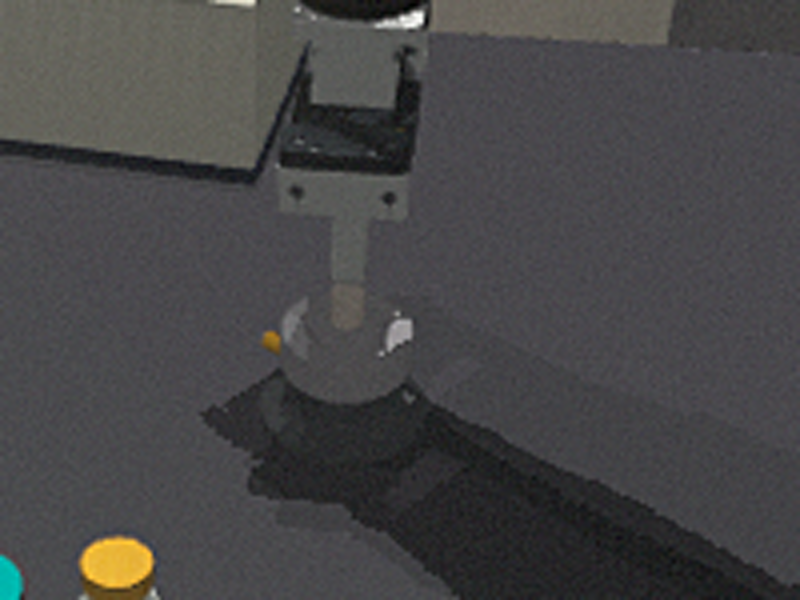

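In the side picture the closed fingertips end at about px (356.7,161), right at the hub's top, and the hub (rows 161–172) stands below them untouched. I need the actual tip height.

```bash
python3 - <<'E'
from h import *
def proj(n,P):
    p=manip.camera_params(n); f=240/np.tan(np.radians(p["fovy"]/2))
    c=R.from_euler("xyz",p["attitude"]).inv().apply(np.array(P)-p["origin"]); return np.round([p["cx"]+f*c[0]/c[2],p["cy"]+f*c[1]/c[2]],1)
for z in (65,72,80,90,95,100,105): print(z,proj("side",(494,-309,z)),proj("side",(494,-283,z)))
E
```

```text
65 [355.7 172.8] [354.7 179.4]
72 [355.8 170.4] [354.8 177. ]
80 [356.  167.6] [354.9 174.2]
90 [356.1 164.2] [355.1 170.8]
95 [356.2 162.4] [355.2 169. ]
100 [356.3 160.7] [355.3 167.2]
105 [356.4 158.9] [355.3 165.5]
```

```bash
python3 -m creep '[[-1,[0,0,-3],0],[-1,[0,0,-5],0],[-1,[0,0,-5],0],[-1,[0,0,-5],0]]' 20; python3 - <<'E'
from h import *
cv2.imwrite("pics/p3.png",cv2.resize(manip.camera("side")[90:240,270:470,::-1],(800,600),interpolation=2))
E
```

```text
clock: 3.35
eef_pos: [493.8, -314.6, 136.0]
eef_rot: [3.142, 0.0, 0.001]
wrist_force: [-1.0, 0.2, 0.1]
finger_gap: 0.3
finger_force: 0.0
```

View pics/p3.png

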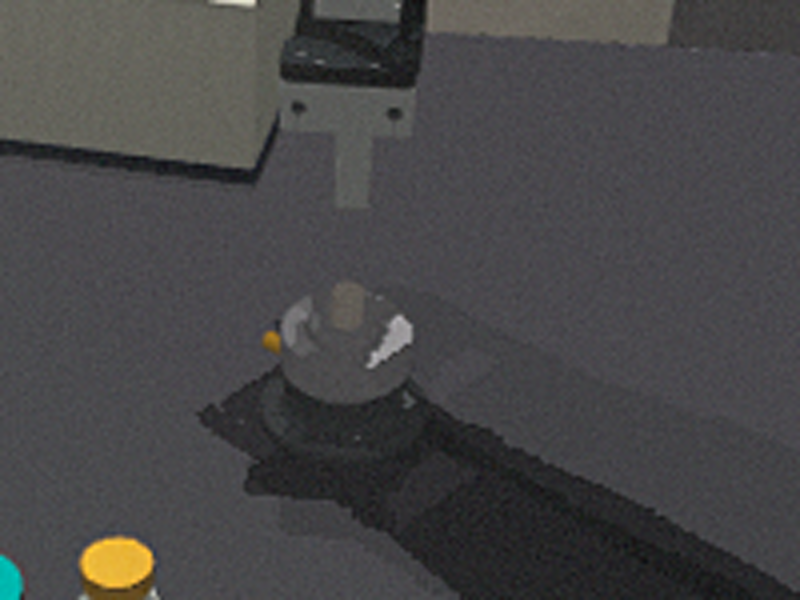

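With the TCP reported at 136, the tips are at px (350,142), and the hub is untouched at (357,161). So the tips really sit about 28 mm higher than the stated tip reach implies. I'll touch the hub top (z=93) gently with the closed fingers to calibrate this.

```bash
python3 -m creep '[[-1,[0,0,3],0],[-1,[0,0,4.9],0],[-1,[0,0,4.9],0],[-1,[0,0,5.1],0],[-1,[0,0,5.1],0]]' 20 | sed -n 2,4p;  python3 -m creep '[[-1,[0,0,0.1],0],[-1,[0,0,0.2],0],[-1,[0,0,0.2],0]]' | sed -n 2,4p
```

```text
eef_pos: [494.2, -314.9, 86.0]
eef_rot: [3.141, -0.001, 0.001]
wrist_force: [-0.5, -0.3, 0.2]
eef_pos: [494.0, -314.8, 83.6]
eef_rot: [3.141, -0.0, 0.001]
wrist_force: [0.1, 0.3, -1.0]
```

```bash
python3 -m creep '[[-1,[0,0,0.1],0],[-1,[0,0,0.2],0],[-1,[0,0,0.2],0]]' | sed -n 2,4p
```

```text
eef_pos: [493.8, -314.7, 81.3]
eef_rot: [-3.141, 0.0, 0.001]
wrist_force: [-0.3, -0.1, 0.5]
```

```bash
python3 -m creep '[[-1,[0,0,0.1],0],[-1,[0,0,0.2],0],[-1,[0,0,0.2],0]]' | sed -n 2,4p
```

```text
eef_pos: [494.1, -314.8, 80.3]
eef_rot: [3.141, -0.0, 0.001]
wrist_force: [-2.6, 2.5, 8.2]
```

Contact came at TCP ≈ 80.8 against the hub top at 93. So the tips are at TCP + 12 mm, and I'll use that offset from here on.

```bash
python3 -m creep '[[0,[0,0,-1.5],0],[0,[0,0,-1.5],0],[0,[0,0,-1.5],0],[0,[0,0,-1.5],0],[0,[0,0,-1.5],0],[0,[0,0,0],0],[0,[0,0,1],0],[0,[0,0,1.8],0],[0,[0,0,1.8],0],[0,[0,0,1.8],0]]' 20 ; python3 -m creep '[[-1,[0,0,0],0],[-1,[0,0,0],0],[-1,[0,0,0],0],[-1,[0,0,0],0],[-1,[0,0,0],0],[-1,[0,0,0],0]]' 20
```

```text
clock: 5.8
eef_pos: [493.9, -314.7, 61.3]
eef_rot: [-3.141, 0.0, 0.001]
wrist_force: [-0.2, -0.8, -0.2]
finger_gap: 46.6
finger_force: 0.0
clock: 6.4
eef_pos: [494.0, -314.8, 61.7]
eef_rot: [3.141, -0.0, 0.001]
wrist_force: [-0.4, 0.1, 2.7]
finger_gap: 19.4
finger_force: 20.0
```

```bash
python3 -m creep '[[-1,[0,0,-4],0],[-1,[0,0,-8],0],[-1,[0,0,-12],0],[-1,[0,0,-17],0],[-1,[0,0,-17],0],[-1,[0,0,-17],0]]' 20; python3 go.py 512.6 335.5 230 0.1745
```

```text
clock: 7.0
eef_pos: [494.0, -314.8, 231.7]
eef_rot: [3.141, -0.001, 0.001]
wrist_force: [-0.1, -1.2, -2.4]
finger_gap: 19.8
finger_force: 19.9
shift cm [  1.93 -65.02   0.13] roll -1.99
```

```bash
python3 -m creep '[[-1,[0.2,-3,0],0],[-1,[0.4,-8,0],0],[-1,[0.5,-13,0],0],[-1,[0.7,-18,0],-0.5],[-1,[0.8,-23,0],-1],[-1,[1,-28,0],-1.5],[-1,[1.2,-33,0],-2],[-1,[1.4,-38,0],-2],[-1,[1.6,-43,0],-2],[-1,[1.7,-48,0],-2],[-1,[1.8,-53,0],-2],[-1,[1.9,-57,0],-2]]' 20; python3 go.py 512.6 335.5 230 0.1745
```

```text
clock: 8.2
eef_pos: [511.2, 257.7, 229.2]
eef_rot: [3.141, 0.003, 0.177]
wrist_force: [0.6, -1.0, -1.2]
finger_gap: 19.5
finger_force: 19.9
shift cm [ 1.5  -7.63 -0.09] roll 0.02
```

```bash
python3 -m creep '[[-1,[1.5,-4.5,0],0],[-1,[1.5,-7.6,0],0],[-1,[1.5,-7.6,0],0],[-1,[1.5,-7.6,0],0],[-1,[1.5,-7.6,0],0]]' 20; python3 go.py 512.6 335.5 121 0.1745;  python3 - <<'E'
from h import *
cv2.imwrite("pics/p4.png",cv2.resize(manip.camera("side")[280:480,180:440,::-1],(780,600),interpolation=2))
E
```

```text
clock: 8.7
eef_pos: [513.8, 331.8, 230.4]
eef_rot: [3.141, 0.002, 0.175]
wrist_force: [-0.2, 0.7, -1.1]
finger_gap: 19.2
finger_force: 19.9
shift cm [-0.04 -0.4  10.94] roll 0.0
```

View pics/p4.png

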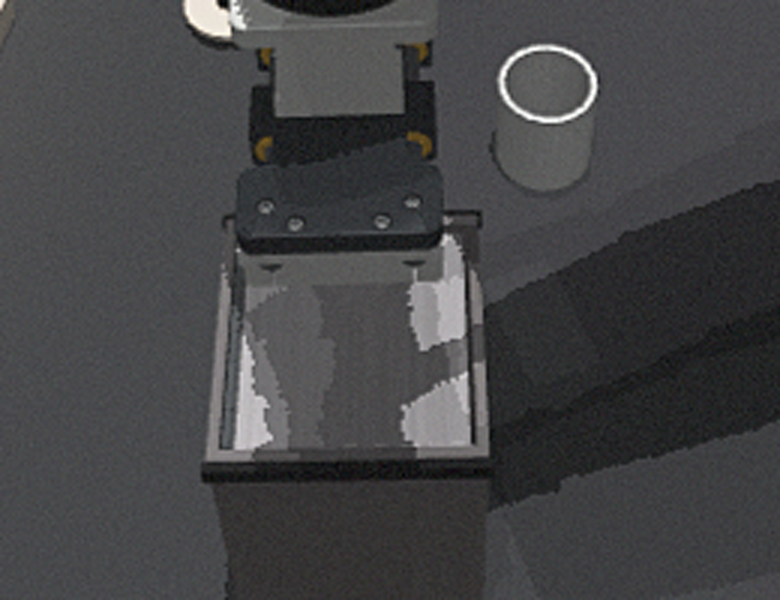

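The gripper is over the bin mouth (mouth centre about (350,350) in the crop, flap shut) and hides the filter. Pushing it down.

```bash
python3 -m creep '[[-1,[0,-0.4,2],0],[-1,[0,-0.4,4],0],[-1,[0,-0.4,5],0],[-1,[0,-0.4,6],0],[-1,[0,-0.4,7],0],[-1,[0,-0.4,8],0],[-1,[0,-0.4,9],0],[-1,[0,-0.4,10],0],[-1,[0,-0.4,11],0],[-1,[0,-0.4,11],0]]' 20; python3 - <<'E'
from h import *
cv2.imwrite("pics/p5.png",np.hstack([cv2.resize(manip.camera("side")[300:480,210:390,::-1],(400,400),interpolation=2),cv2.resize(manip.camera("top")[200:360,60:220,::-1],(400,400),interpolation=2)]))
E
```

```text
clock: 9.75
eef_pos: [512.5, 336.4, 119.7]
eef_rot: [3.141, 0.002, 0.176]
wrist_force: [-0.5, 0.6, -1.6]
finger_gap: 19.3
finger_force: 19.9
```

View pics/p5.png

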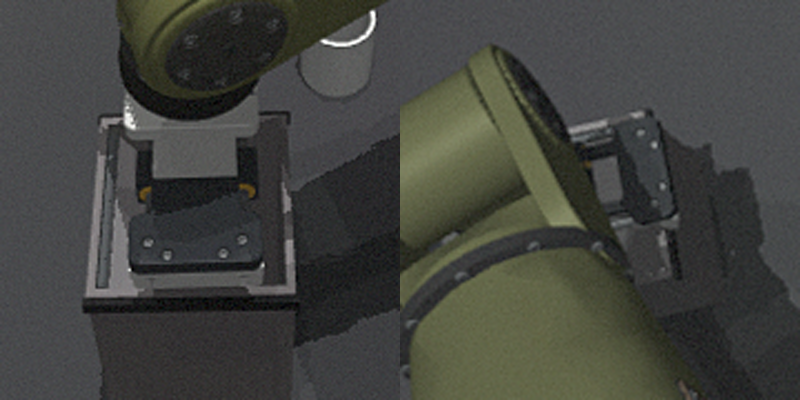

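The gripper is down in the mouth. A strip along the +x wall (107,200) remains at the hinge, and there are no contact forces. Releasing to about 38 mm and retracting.

```bash
python3 -m creep '[[-0.2,[0,0,0],0],[-0.2,[0,0,0],0],[-0.2,[0,0,0],0],[-0.2,[0,0,0],0],[-0.2,[0,0,0],0],[-0.2,[0,0,0],0],[-0.2,[0,0,-2],0],[-0.2,[0,0,-5],0],[-0.2,[0,0,-9],0],[-0.2,[0,0,-13],0],[-0.2,[0,0,-13],0]]' 20; python3 go.py 437.5 -72.3 100 0
```

```text
clock: 10.95
eef_pos: [514.5, 337.5, 257.5]
eef_rot: [-3.139, -0.009, 0.176]
wrist_force: [-0.0, -0.3, 0.1]
finger_gap: 37.7
finger_force: 0.0
shift cm [-14.87  39.05  15.5 ] roll 2.01
```

```bash
python3 -m creep '[[0,[-1.5,4,0],0.3],[0,[-3,8,0],0.6],[0,[-5,13,0],1],[0,[-7,18,0],1.3],[0,[-9,23,0],1.6],[0,[-11,28,0],2],[0,[-13,33,2],2],[0,[-14.8,38,6],2],[0,[-14.87,39.05,10],2],[0,[-14.87,39.05,14],2],[0,[-14.87,39.05,15.5],2],[0,[-14.87,39.05,15.5],2]]' 20; python3 go.py 437.5 -72.3 6.5 0
python3 - <<'E'
from h import *
cv2.imwrite("pics/p6.png",np.hstack([cv2.resize(manip.camera("side")[210:480,230:430,::-1],(400,540),interpolation=2),cv2.resize(manip.camera("top")[200:360,60:180,::-1],(400,540),interpolation=2)]))
E
```

```text
clock: 12.15
eef_pos: [432.8, -73.8, 93.4]
eef_rot: [-3.14, 0.006, -0.0]
wrist_force: [0.1, 0.1, -0.3]
finger_gap: 47.3
finger_force: 0.0
shift cm [ 0.52 -0.13  8.69] roll -0.0
```

View pics/p6.png

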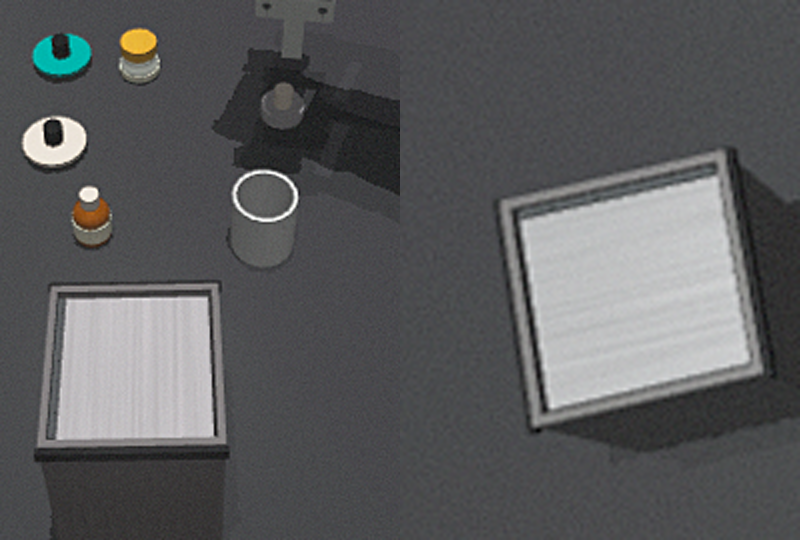

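The flap is shut and empty, at (137,365) and (635,290), so the spent filter is in the bin. The fingers (290,40) are above the fresh hub (283,95), the small offset being the 5 mm still to settle. Now descending onto the fresh filter.

```bash
python3 go.py 437.5 -72.3 6.5 0; python3 -m creep '[[0,[0,0,2],0],[0,[0,0,4],0],[0,[0,0,4],0],[0,[0,0,4],0]]'; python3 go.py 437.7 -72.3 6.5 0
```

```text
shift cm [ 0.23 -0.14  9.06] roll 0.01
clock: 12.65
eef_pos: [435.8, -73.7, 58.1]
eef_rot: [3.141, -0.002, 0.002]
wrist_force: [-0.2, 0.5, 0.5]
finger_gap: 46.7
finger_force: 0.0
shift cm [ 0.18 -0.14  5.16] roll 0.02
```

```bash
python3 -m creep '[[0,[0.2,-0.14,1],0],[0,[0.2,-0.14,2.5],0],[0,[0.2,-0.14,4],0],[0,[0.2,-0.14,5],0],[0,[0.2,-0.14,5.1],0],[0,[0.2,-0.14,5.1],0],[0,[0.2,-0.14,5.1],0]]'; python3 -m creep '[[-1,[0,0,0],0],[-1,[0,0,0],0],[-1,[0,0,0],0],[-1,[0,0,0],0],[-1,[0,0,0],0],[-1,[0,0,0],0]]' 20
```

```text
clock: 13.35
eef_pos: [437.4, -72.5, 6.1]
eef_rot: [3.141, -0.001, 0.001]
wrist_force: [-0.4, 0.3, 0.7]
finger_gap: 46.9
finger_force: 0.0
clock: 13.95
eef_pos: [437.0, -72.4, 5.6]
eef_rot: [3.142, -0.0, 0.001]
wrist_force: [-0.7, 0.1, 3.5]
finger_gap: 19.4
finger_force: 20.0
```

```bash
python3 -m creep '[[-1,[0,0,-4],0],[-1,[0,0,-8],0],[-1,[0,0,-12],0],[-1,[0,0,-12],0]]' 20; python3 go.py 493.5 -315.3 115 0
```

```text
clock: 14.35
eef_pos: [439.0, -72.9, 129.8]
eef_rot: [3.14, -0.007, 0.001]
wrist_force: [0.4, -0.1, -2.3]
finger_gap: 19.6
finger_force: 20.0
shift cm [ 5.41 24.25  1.57] roll 0.01
```

```bash
python3 -m creep '[[-1,[1,4,0],0],[-1,[2,8,0],0],[-1,[3,12,0],0],[-1,[4,16,0],0],[-1,[5,20,0],0],[-1,[5.63,24.29,0],0],[-1,[5.63,24.29,0],0],[-1,[5.63,24.29,0],0],[-1,[5.63,24.29,0],0],[-1,[5.63,24.29,0],0]]' 20; python3 go.py 493.5 -315.3 75 0
```

```text
clock: 15.35
eef_pos: [493.5, -314.2, 125.3]
eef_rot: [-3.141, 0.0, 0.002]
wrist_force: [-0.1, 0.6, -0.4]
finger_gap: 19.5
finger_force: 20.0
shift cm [-0.    0.11  5.03] roll 0.02
```

```bash
python3 -m creep '[[-1,[0,0.08,3],0],[-1,[0,0.08,4.8],0],[-1,[0,0.08,4.8],0],[-1,[0,0.08,4.8],0],[-1,[0,0.08,5.2],0],[-1,[0,0.08,5.5],0],[-1,[0,0.08,5.8],0],[-1,[0,0.08,5.8],0]]' 20; python3 -m creep '[[-1,[0,0,0.2],0],[-1,[0,0,0.4],0],[-1,[0,0,0.4],0]]' 
```

```text
clock: 16.15
eef_pos: [493.4, -315.9, 67.2]
eef_rot: [-3.141, 0.0, 0.001]
wrist_force: [-0.2, -0.3, -1.3]
finger_gap: 19.3
finger_force: 20.0
clock: 16.45
eef_pos: [493.4, -316.0, 63.1]
eef_rot: [-3.141, 0.0, 0.001]
wrist_force: [-0.2, 0.4, -2.0]
finger_gap: 19.6
finger_force: 20.0
```

```bash
python3 -m creep '[[-1,[0,0,0.1],0],[-1,[0,0,0.2],0],[-1,[0,0,0.2],0]]'; python3 -m creep '[[0,[0,0,0],0],[0,[0,0,0],0],[0,[0,0,0],0],[0,[0,0,0],0],[0,[0,0,0],0],[0,[0,0,-4],0],[0,[0,0,-8],0],[0,[0,0,-12],0],[1,[0,0,-12],0],[1,[0,0,-12],0]]';python3 go.py 444 96.3 130 0
```

```text
clock: 16.75
eef_pos: [493.4, -316.0, 61.3]
eef_rot: [-3.141, 0.0, 0.001]
wrist_force: [-0.4, 1.0, -1.3]
finger_gap: 19.2
finger_force: 20.0
clock: 17.75
eef_pos: [493.6, -316.1, 181.9]
eef_rot: [3.141, -0.001, 0.001]
wrist_force: [-0.1, 0.2, -1.3]
finger_gap: 59.6
finger_force: 0.0
shift cm [ -4.93 -41.25   5.15] roll 0.01
```

```bash
python3 -m creep '[[1,[-0.5,-4,0],0],[1,[-1,-8,0],0],[1,[-1.6,-13,0],0],[1,[-2.2,-18,0],0],[1,[-2.8,-23,0],0],[1,[-3.4,-28,0],0],[1,[-4,-33,0],0],[1,[-4.6,-38,2],0],[1,[-4.93,-41.25,4],0],[1,[-4.93,-41.25,5],0],[1,[-4.93,-41.25,5],0],[1,[-4.93,-41.25,5],0]]'; python3 go.py 444 96.3 30 0; python3 - <<'E'
from h import *
t=manip.camera("top")[:,:,::-1];s=manip.camera("side")[:,:,::-1]
cv2.imwrite("pics/p7.png",np.vstack([np.hstack([cv2.resize(tile(t,(482,285),65,4),(400,300)),cv2.resize(tile(s,(356,178),65,4),(400,300))]),np.hstack([cv2.resize(s[250:370,280:440],(400,300)),cv2.resize(t[180:360,200:440],(400,300))])]))
E
```

```text
clock: 18.95
eef_pos: [443.8, 95.6, 131.2]
eef_rot: [3.141, 0.001, 0.0]
wrist_force: [0.4, -1.1, 0.1]
finger_gap: 94.3
finger_force: 0.0
shift cm [ 0.03 -0.07 10.12] roll 0.0
```

View pics/p7.png

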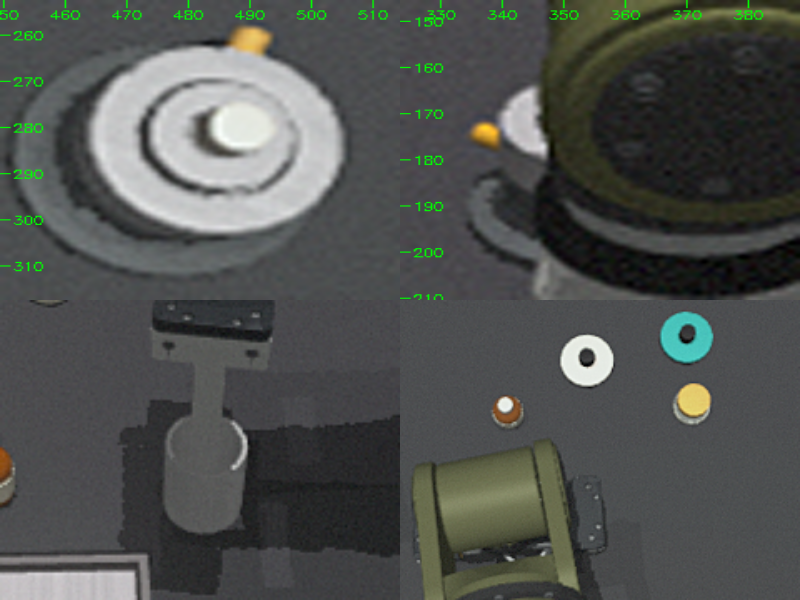

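The fresh filter is level in the recess (disc centre about px (486,283) in the top tile). The fingers straddle the tube at (205,460), and the lid, bottle and jar are unmoved. Descending onto the tube.

```bash
python3 -m creep '[[1,[0.03,-0.07,2],0],[1,[0.03,-0.07,5],0],[1,[0.03,-0.07,7.5],0],[1,[0.03,-0.07,9.5],0],[1,[0.03,-0.07,10],0],[1,[0.03,-0.07,10],0],[1,[0.03,-0.07,10],0]]'; python3 -m creep '[[-1,[0,0,0],0],[-1,[0,0,0],0],[-1,[0,0,0],0],[-1,[0,0,0],0],[-1,[0,0,0],0],[-1,[0,0,0],0]]' 20
```

```text
clock: 19.75
eef_pos: [444.8, 96.9, 32.6]
eef_rot: [-3.141, -0.002, 0.0]
wrist_force: [-0.1, 0.4, 0.7]
finger_gap: 94.2
finger_force: 0.0
clock: 20.35
eef_pos: [444.1, 97.1, 31.6]
eef_rot: [3.142, -0.0, 0.001]
wrist_force: [-0.6, -0.5, 3.3]
finger_gap: 60.4
finger_force: 20.0
```

```bash
python3 -m creep '[[-1,[0,0,-4],0],[-1,[0,0,-8],0],[-1,[0,0,-13],0],[-1,[0.5,4,-13],0],[-1,[1,8,-13],0],[-1,[1.6,13,-13],0],[-1,[2.2,18,-13],0],[-1,[2.8,23,-13],0],[-1,[3.4,28,-13],0],[-1,[4,33,-13],0],[-1,[4.6,37,-13],0],[-1,[4.93,40,-13],0]]' 20; python3 -m creep '[[-1,[0,1.2,0],0],[-1,[0,1.2,0],0],[-1,[0,1.2,0],0],[-1,[0,1.2,0],0]]'; python3 go.py 493.4 -315 101 0
```

```text
clock: 21.55
eef_pos: [493.4, -305.4, 160.8]
eef_rot: [-3.141, 0.001, -0.0]
wrist_force: [-0.8, 0.1, -2.7]
finger_gap: 60.7
finger_force: 20.0
clock: 21.95
eef_pos: [493.9, -313.5, 161.6]
eef_rot: [-3.141, -0.0, 0.002]
wrist_force: [-0.7, -0.5, -2.3]
finger_gap: 60.6
finger_force: 20.0
shift cm [-0.05  0.15  6.06] roll 0.03
```

```bash
python3 -m creep '[[-1,[-0.02,0.1,2],0],[-1,[-0.02,0.1,3.5],0],[-1,[-0.02,0.1,4.5],0],[-1,[-0.02,0.1,5.5],0],[-1,[-0.02,0.1,6],0],[-1,[-0.02,0.1,6],0],[-1,[-0.02,0.1,6],0]]' 20;  python3 -m creep '[[-1,[0,0,0.2],0],[-1,[0,0,0.35],0],[-1,[0,0,0.35],0]]'
```

```text
clock: 22.65
eef_pos: [493.8, -315.9, 102.0]
eef_rot: [3.141, -0.001, 0.001]
wrist_force: [1.2, -0.1, -2.2]
finger_gap: 60.3
finger_force: 20.0
clock: 22.95
eef_pos: [493.6, -315.8, 97.9]
eef_rot: [-3.142, 0.0, 0.001]
wrist_force: [0.7, -0.1, -0.7]
finger_gap: 60.6
finger_force: 20.0
```

```bash
python3 -m creep '[[-1,[0,0,0.1],0],[-1,[0,0,0.15],0],[-1,[0,0,0.15],0]]'; python3 -m creep '[[0.5,[0,0,0],0],[1,[0,0,0],0],[1,[0,0,0],0],[1,[0,0,0],0],[1,[0,0,0],0],[1,[0,0,0],0],[1,[0,0,-3],0],[1,[0,0,-7],0],[1,[0,0,-11],0],[1,[0,0,-11],0]]';python3 go.py 665.6 9.6 120 0
```

```text
clock: 23.25
eef_pos: [493.6, -315.9, 96.7]
eef_rot: [3.142, -0.0, 0.001]
wrist_force: [-1.5, 0.3, 0.7]
finger_gap: 60.6
finger_force: 20.0
clock: 24.25
eef_pos: [495.1, -316.9, 212.2]
eef_rot: [3.136, -0.007, 0.001]
wrist_force: [0.6, 0.1, 0.6]
finger_gap: 93.9
finger_force: 0.0
shift cm [ 17.02 -32.68   9.17] roll 0.01
```

```bash
python3 -m creep '[[0,[2.2,-4,0],0],[0,[4.5,-8,0],0],[0,[6.8,-12,0],0],[0,[9,-16,0],0],[0,[11.2,-20,0],0],[0,[13.2,-24,0],0],[0,[15.2,-28,3],0],[0,[17.1,-32.5,6],0],[0,[17.2,-32.5,9],0],[0,[17.2,-32.5,9],0],[0,[17.2,-32.5,9],0],[0,[17.2,-32.5,9],0]]'; python3 go.py 665.6 9.6 4.5 0; python3 - <<'E'
from h import *
t=manip.camera("top")[:,:,::-1];s=manip.camera("side")[:,:,::-1]
cv2.imwrite("pics/p8.png",np.hstack([cv2.resize(tile(t,(482,285),65,4),(400,400)),cv2.resize(s[220:320,200:300],(400,400),interpolation=2)]))
E
```

```text
clock: 25.45
eef_pos: [665.9, 8.1, 118.7]
eef_rot: [3.141, -0.003, -0.0]
wrist_force: [-0.0, -0.9, -0.9]
finger_gap: 47.1
finger_force: 0.0
shift cm [-0.06 -0.15 11.42] roll -0.0
```

View pics/p8.png

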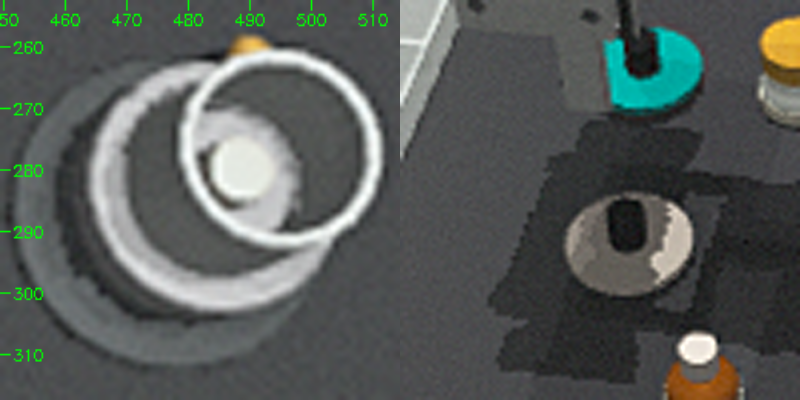

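```bash
python3 - <<'E'
from h import *
print(at("top",(495.5,276.4),135), at("top",(484.5,282.6),65))
print(at("side",(245,245),130),"tip", at("side",(257,273),36),"knob")
E
python3 -m creep '[[0,[-0.05,-0.15,3],0],[0,[-0.05,-0.15,6],0],[0,[-0.05,-0.15,7],0],[0,[-0.05,-0.15,7],0],[0,[-0.05,-0.15,7],0]]'; python3 go.py 665.6 9.6 4.5 0; python3 - <<'E'
from h import *
s=manip.camera("side")[:,:,::-1]
cv2.imwrite("pics/p9.png",tile(s,(257,270),65,4))
E
```

```text
[ 493.75427044 -318.17572741] [ 493.51712496 -317.32385139]
[672.76357686  28.42497644] tip [662.47774753  12.25941564] knob
clock: 26.05
eef_pos: [665.6, 10.5, 48.3]
eef_rot: [3.142, -0.002, 0.001]
wrist_force: [-0.1, -0.5, -0.6]
finger_gap: 47.1
finger_force: 0.0
shift cm [-0.01  0.09  4.38] roll 0.01
```

View pics/p9.png

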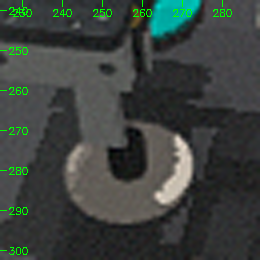

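The tube stands within 1 mm of the station axis. In the crop the near finger (column ~252, tip row ~274) is in front of the knob (257,272). I'll check by projection whether the x alignment is right.

```bash
python3 - <<'E'
from h import *
def proj(n,P):
    p=manip.camera_params(n); f=240/np.tan(np.radians(p["fovy"]/2))
    c=R.from_euler("xyz",p["attitude"]).inv().apply(np.array(P)-p["origin"]); return np.round([p["cx"]+f*c[0]/c[2],p["cy"]+f*c[1]/c[2]],1)
print(proj("side",(665.6,46,60)),proj("side",(665.6,9.6,36)),proj("side",(665.6,9.6,14)))
E
```

```text
[250.3 277.3] [255.8 271.9] [256.8 279.1]
```

```bash
python3 -m creep '[[0,[0,0.05,1.5],0],[0,[0,0.05,3],0],[0,[0,0.05,4],0],[0,[0,0.05,4.3],0],[0,[0,0.05,4.3],0],[0,[0,0.05,4.3],0]]'; python3 -m creep '[[-1,[0,0,0],0],[-1,[0,0,0],0],[-1,[0,0,0],0],[-1,[0,0,0],0],[-1,[0,0,0],0],[-1,[0,0,0],0]]' 20
```

```text
clock: 26.7
eef_pos: [665.0, 10.4, 3.8]
eef_rot: [3.142, -0.001, 0.001]
wrist_force: [-1.1, 0.2, 1.2]
finger_gap: 47.1
finger_force: 0.0
clock: 27.3
eef_pos: [664.8, 10.3, 3.6]
eef_rot: [3.142, -0.0, 0.001]
wrist_force: [-0.1, -0.1, 1.7]
finger_gap: 19.4
finger_force: 20.0
```

```bash
python3 -m creep '[[-1,[0,0,-4],0],[-1,[0,0,-9],0],[-1,[0,0,-14],0],[-1,[0,0,-18],0],[-1,[-2.2,4,-18],0],[-1,[-4.4,8,-18],0],[-1,[-6.6,12,-18],0],[-1,[-8.8,16,-18],0],[-1,[-11,20,-18],0],[-1,[-13.2,24,-18],0],[-1,[-15.2,28,-18],0],[-1,[-17,31.5,-18],0]]' 20; python3 -m creep '[[-1,[-0.2,1.1,0],0],[-1,[-0.2,1.1,0],0],[-1,[-0.2,1.1,0],0],[-1,[-0.2,1.1,0],0],[-1,[-0.2,1.1,0],0]]'; python3 go.py 493 -315.9 142 0
```

```text
clock: 28.5
eef_pos: [493.8, -306.6, 183.5]
eef_rot: [3.142, 0.0, 0.0]
wrist_force: [0.7, 0.2, -0.8]
finger_gap: 19.6
finger_force: 20.0
clock: 29.0
eef_pos: [493.7, -314.7, 183.5]
eef_rot: [-3.142, -0.0, 0.003]
wrist_force: [-0.5, -0.7, -0.6]
finger_gap: 19.7
finger_force: 20.0
shift cm [-0.07  0.12  4.15] roll 0.03
```

```bash
python3 -m creep '[[-1,[-0.05,0.05,2],0],[-1,[-0.05,0.05,3.5],0],[-1,[-0.05,0.05,4.1],0],[-1,[-0.05,0.05,4.1],0],[-1,[-0.05,0.05,4.1],0]]'; python3 -m creep '[[-1,[0,0,0.3],0],[-1,[0,0,0.6],0],[-1,[0,0,0.8],0],[-1,[0,0,0.8],0]]'
```

```text
clock: 29.5
eef_pos: [493.0, -316.3, 143.2]
eef_rot: [3.141, -0.001, 0.001]
wrist_force: [0.6, -0.4, -1.0]
finger_gap: 19.2
finger_force: 20.0
clock: 29.9
eef_pos: [492.5, -316.3, 134.2]
eef_rot: [-3.141, 0.0, 0.001]
wrist_force: [-0.5, -0.1, -1.6]
finger_gap: 19.4
finger_force: 20.0
```

```bash
python3 -m creep '[[-1,[0,0,0.15],0],[-1,[0,0,0.28],0],[-1,[0,0,0.28],0]]'; python3 go.py 493 -315.9 130.6 0
```

```text
clock: 30.2
eef_pos: [492.5, -316.3, 131.4]
eef_rot: [-3.141, 0.0, 0.001]
wrist_force: [0.4, -0.2, -0.9]
finger_gap: 19.4
finger_force: 20.0
shift cm [ 0.05 -0.04  0.08] roll 0.01
```

```bash
python3 -m creep '[[-1,[0,0,0.08],0],[-1,[0,0,0.08],0],[0,[0,0,0.08],0],[0,[0,0,0.08],0],[0,[0,0,0.08],0],[0,[0,0,0.08],0],[0,[0,0,-4],0],[0,[0,0,-8],0],[0,[0,-4,-10],0],[0,[0,-9,-10],0],[0,[0,-14,-10],0],[0,[0,-18,-10],0]]'; python3 -m creep '[[0,[0,-3,0],0],[0,[0,-6,0],0],[0,[0,-6,0],0],[0,[0,-6,0],0]]' | tail -2;  python3 - <<'E'
from h import *
t=manip.camera("top")[:,:,::-1];s=manip.camera("side")[:,:,::-1]
cv2.imwrite("pics/p10.png",np.hstack([cv2.resize(tile(t,(485,275),65,4),(400,400)),cv2.resize(tile(s,(356,160),104,4),(400,400))]))
E
```

```text
clock: 31.4
eef_pos: [492.0, -134.1, 232.0]
eef_rot: [3.142, -0.001, 0.001]
wrist_force: [0.3, 0.2, -0.2]
finger_gap: 46.8
finger_force: 0.0
finger_gap: 47.2
finger_force: 0.0
```

View pics/p10.png

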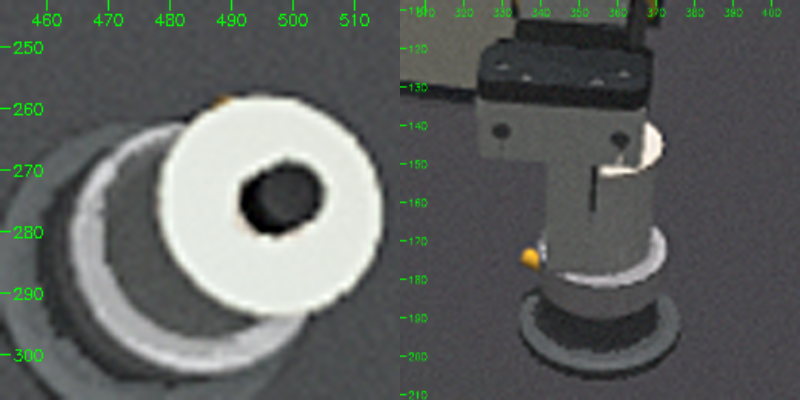

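The lid lies flat and centred on the tube: its flange centre is at about px (496.5,276), over the tube rim seen at (495.5,276.4). The tube is upright on the seat and the arm is clear.

```bash
python3 - <<'E'
from h import *
print(at("top",(496.5,276.1),141)); print(manip.sign_off())
E
```

```text
[ 493.28544264 -318.16701893]
the job is handed in; nothing more can be done
None
```

The filter change is done and handed in at about 32 s of robot time: the spent filter went through the flap into the bin, the fresh filter is in the seat, the tube stands over it and the lid is on the tube, with the bottle and jar untouched; the sign-off returned no verdict, and the final pictures show nothing out of place.

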